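# Clamp a battery cell in its test cradle with the wing screw

### The arm

A 7-joint arm with a two-finger parallel gripper is mounted at the origin on the work surface; the furniture and walls round the work are solid. World frame = base frame: x ahead of the robot, y to its left, z up, the work surface at z = 0. Lengths are in m, angles in rad, forces in N, time in s.
With the tool pointing down it reaches from about 0.425 to 0.925 m from the base axis. Payload 6.8 kg.
Tool frame: the origin (TCP) lies midway between the tips of the shut fingers; the grasp point (between the pads) lies ctrl.tcp_to_grasp behind it (ctrl.tcp_to_grasp is the distance from the TCP to the grasp point, in m); z points along the fingers, y is the line along which they close (so a half turn about z gives the same grasp; the last joint's range is limited). The gripper opens to 88 mm and grips with 3 to 60 N. Pads are 20 mm wide; open, the fingers measure 115 mm over their backs; the gripper's body (75 mm by 178 mm) begins 61 mm behind the grasp point.
Start: joints at [-1.271, 0.477, 0.022, 1.555, -0.011, 1.109, -0.083], TCP at [0.268, 0.62, 0.223] pointing down, gripper open.
Joint ranges: [-2.96, 2.96], [-0.34, 2.1], [-1.41, 1.46], [0.24, 2.44], [-1.37, 4.51], [0.17, 1.92], [-2.96, 2.96]. Speed limits (rad/s): [2.39, 2.39, 3.14, 3.14, 3.14, 3.14, 3.14].

### API

Orientations are given as a unit quaternion [x, y, z, w].
In Python, from bench import ctrl, viewer, job, get_state gives the robot as it stands (ctrl), with the cameras (viewer), the job (job) and the readings as plain functions.
- The arm moves only by the shell command python3 drive.py, which reads ROWS from standard input. ROWS is a JSON list of rows, 1 to 20 of them, each an object with the fields pos (a list: dx, dy, dz in a scale on which 1.0 is 750 mm), rotvec (a list: a rotation vector rx, ry, rz in parts of the range, where 1.0 means pi/2 rad), jaw (the finger opening in m); a field left out counts as zero (the opening has to be given); each row shifts and turns the commanded pose from where the row before left it, along the tool's axes as they then stand; what a row does not reach is not made up. A row lasts 1/12 s, in which the tool goes at most 0.0417 m and 0.125 rad, less where a joint would pass 70% of its speed; a pose out of reach is approached as far as the arm can. The fingers move at their own pace and stop on an object; the grip force is fixed at half the most. Time passes only in rows, so rows that do not move let the fingers close. It prints the time, the measured TCP pose, the force, the opening and the grip force at its end. No shift or turn number may pass 1 either way. Input that does not fit is refused with a message, and nothing moves.
- get_state(): the state, without advancing time (a new reading comes with each control period).
- viewer.get_image(name): name is "scene" or "top" or "wrist"; returns a dict with "color" (480x640x3 uint8, red, green, blue), "K" (3x3 intrinsics, pixels), "eye" and "orientation" of the camera in the world. Camera axes: x right, y down, z forward; pixel columns grow to the right and rows downward; lengths in m; the calibration is good to about 2 mm. A picture is of the moment at which its call begins. There is no depth.
- job.close_job(): hands the job in; it is judged then, once.
The state is a dict: "clock": time; "joint_positions": joint angles; "dq": joint speeds; "joint_efforts": joint torques, N m; "tcp_pos": TCP position; "tool_rot": TCP orientation; "force": force on the tool from outside, world axes, zero at the start; "ft_torque": the same for the moment, N m; "opening": finger opening in m; "grasp_force": force on a finger pad.
Only numpy, scipy, OpenCV 4.12 (cv2) and the standard library are available. Lean on these libraries where they do the work, as an engineer would, in place of code of your own. Each camera call takes 0.05 s, during which the arm holds its last target. There are 200 camera calls.

### The job

Clamp the battery cell in the test cradle: push it fully home against the contact block, swing the clamp arm across it until its hook is round the stud, then turn the wing screw clockwise by fingertip strokes, one wing at a time, until its collar is hard down on the arm. Only push, with a light hand: do not grip or force the arm or the screw, do not lift the cell, and leave the other things on the desk where they are.

Things in the scene. Friction and masses are not known exactly. Their poses are not given: they have to be found in the camera images.
- cradle: Battery test cradle, fixed; grey metal base 110 x 126 mm on rubber feet. Origin on the desk, below the screw's closed position; x along the nest to the contact block, z up. Nest floor 22 mm above the desk, open at the -x end; low guide rails 36 mm apart, x = -28 to +16 mm, tops at 29 mm. Black contact block across the +x end, face at x = +16 mm, top at 35 mm. Pivot post at (0, -36) mm.
- cell: Loose flat grey battery cell in the nest, 53 (x) x 34 (y) x 10 (z) mm, 32 g; origin: centre of its underside; x along the nest to the contact block. Its rear end, to push on, is 26 mm behind the origin. It starts 18 to 30 mm short; fully home its shoulder meets the block (the terminals at its front enter a slot there), origin at x = -8 mm in the cradle's frame. Slides with under 1 N.
- clamp_arm (a joint): Flat steel swing arm on the pivot post, rad: 0 = across the nest along the cradle's +y, hook round the stud (hard stop); grows clockwise from above, opening towards the contact block's side; starts 0.95 to 1.25. Stays where left; moves at 4 to 5 N on its end. 24 mm wide, reaches 103 mm from the pivot axis; underside 44, top 54 mm above the desk. The screw sits in it 36 mm from the pivot axis.
- hook_back (a point): Point on the arm's rear edge (the edge to push on for closing, anticlockwise from above), 88 mm along the arm from the pivot axis and 12 mm off its centre line, at mid thickness, 49 mm above the desk.
- stud_head (a point): Centre of the top of the fixed latch stud that the arm's hook goes round, at (0, +52) mm in the cradle's frame, 59.5 mm above the desk; head 16 mm across, neck 9 mm. Keep the wrist off the fixed monitor to its left: the screen fills y above 0 m, from 148 mm above the desk up.
- wing_screw (a joint): Turn of the wing screw in the arm, rad: grows clockwise from above as it screws down, 3 mm per turn. 12.57 (two turns) = collar hard down on the arm, a dead stop; starts between 0 and 2.5. At 0 the collar stands 6 mm above the arm. Turning takes about 0.03 N m throughout (1 to 2 N on a wing). It stays where it is left.
- screw_top (a point): Centre of the flat top of the screw's hub, on the screw's axis; hub 15 mm across there. 70 mm above the desk with the screw fully out, 64 mm when fully down. The wings rise above it; nothing else of the cradle stands higher than 60 mm.
- wing_a: One wing of the screw: upright round steel lobe 23 mm in diameter, 5 mm thick. Origin: centre of the lobe, 22.5 mm out from the screw's axis and 4.5 mm above screw_top, so the wing's outer end is 34 mm from the axis and its top edge 16 mm above screw_top.
- wing_b: The other wing, the same, on the other side of the hub (68 mm over both wings).
- foot: Sprung rubber-faced foot under the screw, 22 mm across; origin: centre of its lower face. It does not turn. It meets the 10 mm high cell 2.5 mm before the collar seats, and its spring then presses about 11 N.
- spare_cell: Bystander: a second flat grey cell 53 x 34 x 10 mm, lying on the desk.
- reel: Bystander: small reel of solder wire, 56 mm across, 29 mm high, standing flat, beside the fixed black charger (75 mm high, y below -0.246 m).

How it is judged:
By the outcome, as a careful person would: the job done as asked, in the order asked, and still so for the second after the job is handed in, with the robot touching nothing.
It also fails if it takes over 67 s, if anything falls off the work surface, if the arm or the gripper's body presses on something with over 40 N, if the wrist force passes 120 N, or if a joint passes its speed limit or range.

## Working session

There is one attempt and no reset: what is moved stays moved. The work goes in short steps, Python scripts to look and compute and a shell command to move; the robot and the scene stay as the last step left them, time stands still between calls to the robot, and variables do not carry over. Pictures are saved under pics/ and viewed, at most 10 in all, crops included, and the job is handed in when it is done.

```bash
ls; mkdir -p pics; python3 - <<'E'
from bench import ctrl, viewer, job, get_state
import cv2,numpy as np
s=get_state();print(s['clock'],s['tcp_pos'],s['tool_rot'],s['opening'],ctrl.tcp_to_grasp)
for n in['top','scene']:
    i=viewer.get_image(n);cv2.imwrite(f'pics/{n}0.png',i['color'][:,:,::-1]);print(n,i['K'],i['eye'],i['orientation'])
E
```

```text
bench.py
drive.py
pics
0.0 [0.26745904 0.61912299 0.22170258] [ 2.02470122e-01  9.79288044e-01 -8.74232741e-04 -1.12472226e-04] 0.0874916189604259 0.0187
top [[487.2775387    0.         318.62742812]
 [  0.         487.2775387  241.41489262]
 [  0.           0.           1.        ]] [ 0.54113482 -0.14783938  0.93719886] [-0.70649536  0.7072059  -0.01475788  0.02250176]
scene [[516.38736167   0.         315.60464769]
 [  0.         516.38736167 244.00026817]
 [  0.           0.           1.        ]] [ 0.98080725 -0.10681721  0.84751104] [ 0.66852666  0.7042533  -0.16902563 -0.16890745]
```

View pics/top0.png

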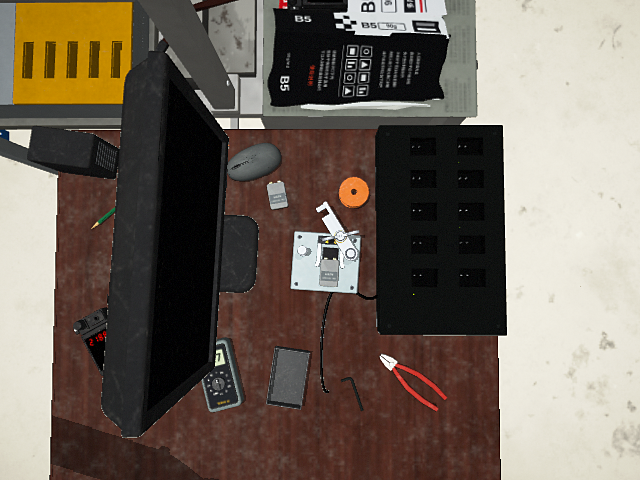

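View pics/scene0.png

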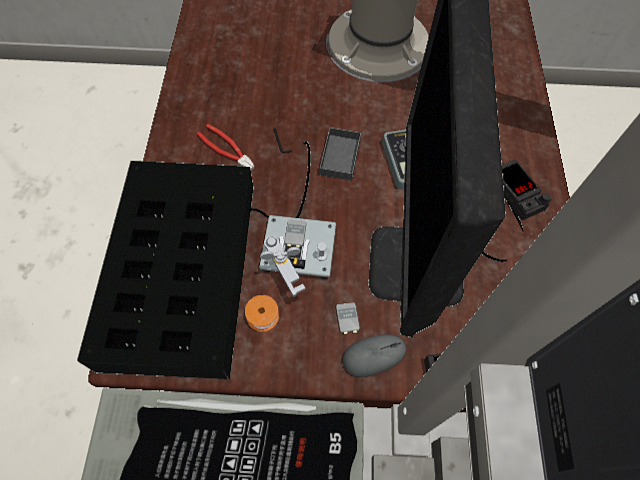

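```bash
cat > h.py <<'E'
import numpy as np
from scipy.spatial.transform import Rotation as R
C={'top':(487.2775,318.627,241.415,[0.54113482,-0.14783938,0.93719886],[-0.70649536,0.7072059,-0.01475788,0.02250176]),
'scene':(516.387,315.605,244.0,[0.98080725,-0.10681721,0.84751104],[0.66852666,0.7042533,-0.16902563,-0.16890745])}
def ray(n,p):
    f,cx,cy,e,q=C[n];d=R.from_quat(q).apply([(p[0]-cx)/f,(p[1]-cy)/f,1]);return np.array(e),d
def at(n,p,z):
    e,d=ray(n,p);return e+d*(z-e[2])/d[2]
def tri(a,b):
    e1,d1=ray('top',a);e2,d2=ray('scene',b)
    t=np.linalg.lstsq(np.c_[d1,-d2],e2-e1,rcond=None)[0];A=e1+t[0]*d1;B=e2+t[1]*d2
    return ((A+B)/2).round(4),np.linalg.norm(A-B).round(4)
E
python3 - <<'E'
from h import *
import cv2
print(tri((163,52),(455,215)),tri((228,130),(403,330)))
a=cv2.imread('pics/top0.png')[185:310,275:395];b=cv2.imread('pics/scene0.png')[200:305,240:355]
cv2.imwrite('pics/c0.png',np.vstack([cv2.resize(a[:, :],(576,600),interpolation=cv2.INTER_CUBIC)]))
cv2.imwrite('pics/c1.png',cv2.resize(b,(657,600),interpolation=cv2.INTER_CUBIC))
E
```

```text
(array([0.7506, 0.0065, 0.474 ]), np.float64(0.0045)) (array([0.7565, 0.005 , 0.1832]), np.float64(0.0044))
```

View pics/c0.png

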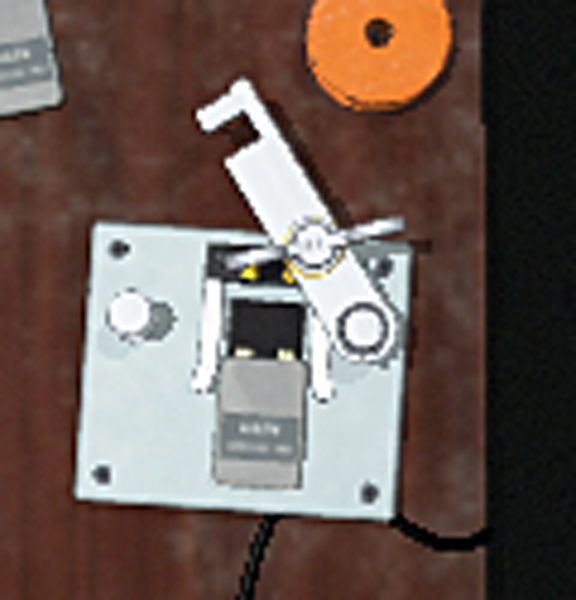

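View pics/c1.png

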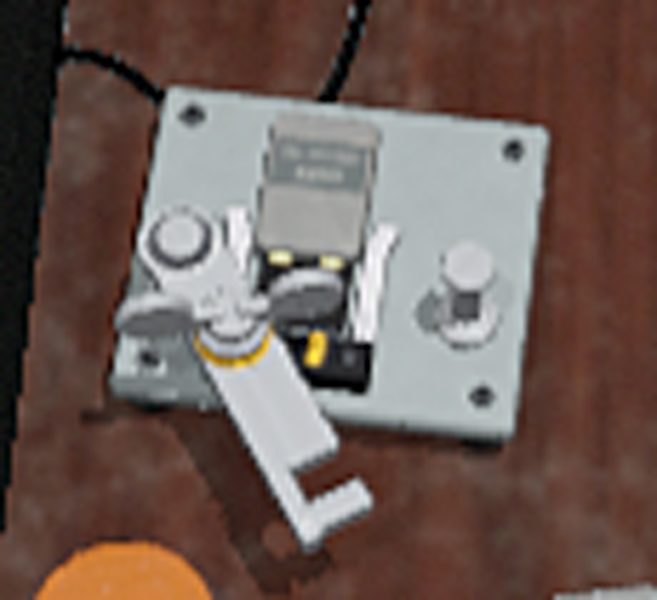

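```bash
python3 - <<'E'
from h import *
c0=lambda u,v:(275+u/4.8,185+v/4.8)
c1=lambda u,v:(240+u/5.713,200+v/5.713)
P=lambda u,v,z:at('top',c0(u,v),z)[:2]
st=P(130,311,.0595);pv=P(363,328,.058)
print('stud',st,'scene',at('scene',c1(467,262),.0595)[:2],'pivot',pv,at('scene',c1(181,235),.058)[:2],'dist',np.linalg.norm(st-pv))
y=(st-pv)/np.linalg.norm(st-pv);print('yaw',np.degrees(np.arctan2(-y[0],y[1])))
B=[P(*p,.02) for p in[(92,224),(413,243),(393,520),(77,498)]];print('base',B,[np.linalg.norm(B[i]-B[i-1]) for i in range(4)])
th=np.arctan2(-y[0],y[1]);x=np.array([y[1],-y[0]])
# yaw from corners
for a,b in[(3,0),(2,1)]: d=B[b]-B[a];print('yawx',np.degrees(np.arctan2(d[1],d[0])))
for a,b in[(1,0),(2,3)]: d=B[b]-B[a];print('yawy',np.degrees(np.arctan2(-d[0],d[1])))
o=st-.052*y;print('origin',o, 'x',x)
L=lambda p:(np.array([(p-o)@x,(p-o)@y])*1000).round(1)
for n,p in dict(rl=P(213,485,.032),rr=P(300,488,.032),fl=P(220,362,.032),fr=P(308,365,.032),armtip=P(240,80,.054),hookend=P(200,115,.054),armedge=P(228,160,.054),pv=pv,screw=P(315,244,.07),wa=P(403,226,.078),wb=P(230,262,.078)).items():print(n,p.round(4),L(p))
print('tri screw',tri(c0(315,244),c1(232,305)))
E
```

```text
stud [ 0.57235412 -0.10840122] scene [ 0.57114063 -0.10698318] pivot [ 0.56592086 -0.19591361] [ 0.56594667 -0.19383352] dist 0.08774853239975836
yaw -4.204396141360654
base [array([ 0.60801326, -0.09163602]), array([ 0.60034483, -0.21774689]), array([ 0.49205768, -0.2093766 ]), array([ 0.50063838, -0.08597535])] [np.float64(0.1075239956158478), np.float64(0.12634380101955733), np.float64(0.10861016204368266), np.float64(0.12369921693898495)]
yawx -3.0177715239934244
yawx -4.420016220040478
yawy -3.479705857825054
yawy -3.9776535255661885
origin [ 0.56854176 -0.16026128] x [ 0.99730885 -0.07331472]
rl [ 0.5062 -0.1393] [-63.8  16.4]
rr [ 0.505  -0.1728] [-62.5 -17.2]
fl [ 0.5536 -0.142 ] [-16.3  17.1]
fr [ 0.5524 -0.176 ] [-15.  -16.9]
armtip [ 0.6603 -0.1498] [90.7 17.1]
hookend [ 0.6469 -0.1347] [76.3 31.3]
armedge [ 0.6298 -0.1453] [60.  19.5]
pv [ 0.5659 -0.1959] [  0.  -35.7]
screw [ 0.5968 -0.1776] [ 29.4 -15.2]
wa [ 0.6029 -0.2097] [ 37.9 -46.8]
wb [ 0.5897 -0.146 ] [20.  15.8]
tri screw (array([ 0.5965, -0.1763,  0.0734]), np.float64(0.0023))
```

The manual's scale: shifts go in shares of 750 mm and turns go in shares of pi/2 rad. Converting my numbers, -0.038 m is -0.0507, -0.017 m is -0.0227.

```bash
echo '[{"pos": [0, -0.0227, -0.0507], "jaw": 0}, {"pos": [0, -0.0227, -0.0507], "jaw": 0}, {"pos": [0, -0.0227, -0.0507], "jaw": 0}, {"pos": [0, -0.0227, -0.0507], "jaw": 0}, {"pos": [0, -0.0227, -0.0507], "jaw": 0}, {"pos": [0, -0.0227, -0.0507], "jaw": 0}, {"pos": [0, -0.0227, -0.0507], "jaw": 0}, {"pos": [0, -0.0227, -0.0507], "jaw": 0}, {"pos": [0, -0.0227, -0.0507], "jaw": 0}, {"jaw": 0}, {"jaw": 0}]' | python3 drive.py
```

```text
clock: 1.02
tcp_pos: [0.207, 0.4791, 0.5673]
tool_rot: [0.203, 0.979, 0.003, 0.0]
force: [0.1, -0.3, -1.0]
opening: 0.018
grasp_force: 0.0
```

In the tool's units: -0.039 m is -0.052, -0.0015 m is -0.002, 0.075 rad is 0.0477.

```bash
cat >> h.py <<'E'
O=np.array([.5683,-.1600]);YAW=np.radians(-4.0)
def to(x,y,z,yaw=YAW,cr=True):
    "tool-axes shift/turn from now to cradle-frame (x,y in m), tool y along yaw"
    from bench import ctrl, viewer, job, get_state
    s=get_state();T=R.from_quat(s['tool_rot'])
    c,n=np.cos(YAW),np.sin(YAW);p=O+[c*x-n*y,n*x+c*y] if cr else np.array([x,y])
    d=T.inv().apply(np.r_[p,z]-s['tcp_pos'])
    cy,sy=np.cos(yaw),np.sin(yaw)
    G=R.from_matrix(np.c_[[-sy,cy,0],[cy,sy,0],[0,0,-1]])
    print('goal',p.round(4),'shift',d.round(4),'turn',(T.inv()*G).as_rotvec().round(3),'t',s['clock'],'F',np.round(s['force'],1))
def here():
    from bench import ctrl, viewer, job, get_state
    s=get_state();q=np.array(s['tcp_pos'][:2])-O;c,n=np.cos(YAW),np.sin(YAW)
    print('cradle mm',(1000*np.r_[c*q[0]+n*q[1],-n*q[0]+c*q[1],s['tcp_pos'][2]]).round(1),'F',np.round(s['force'],1),'t',s['clock'])
E
echo '[{"pos": [-0.052, 0, 0], "rotvec": [0, 0, 0.0477], "jaw": 0}, {"pos": [-0.052, -0.002, 0], "rotvec": [0, 0, 0.0477], "jaw": 0}, {"pos": [-0.052, -0.002, 0], "rotvec": [0, 0, 0.0477], "jaw": 0}, {"pos": [-0.052, -0.002, 0], "rotvec": [0, 0, 0.0477], "jaw": 0}, {"pos": [-0.052, -0.002, 0], "rotvec": [0, 0, 0.0477], "jaw": 0}, {"pos": [-0.052, -0.002, 0], "rotvec": [0, 0, 0.0477], "jaw": 0}, {"pos": [-0.052, -0.002, 0], "rotvec": [0, 0, 0.0477], "jaw": 0}, {"pos": [-0.052, -0.002, 0], "rotvec": [0, 0, 0.0477], "jaw": 0}, {"pos": [-0.052, -0.002, 0], "rotvec": [0, 0, 0.0477], "jaw": 0}, {"pos": [-0.052, -0.002, 0], "rotvec": [0, 0, 0.0477], "jaw": 0}, {"pos": [-0.052, -0.002, 0], "rotvec": [0, 0, 0.0477], "jaw": 0}, {"pos": [-0.052, -0.002, 0], "rotvec": [0, 0, 0.0477], "jaw": 0}, {"pos": [-0.052, -0.002, 0], "rotvec": [0, 0, 0.0477], "jaw": 0}, {"pos": [-0.052, -0.002, 0], "rotvec": [0, 0, 0.0477], "jaw": 0}, {"pos": [-0.052, -0.002, 0], "rotvec": [0, 0, 0.0477], "jaw": 0}, {"pos": [-0.052, -0.002, 0], "rotvec": [0, 0, 0.0477], "jaw": 0}, {"pos": [-0.052, -0.002, 0], "rotvec": [0, 0, 0.0477], "jaw": 0}, {"jaw": 0}]' | python3 drive.py; python3 -c "
from h import *
to(-.095,0,.12);here()"
```

```text
clock: 2.52
tcp_pos: [0.5163, -0.0649, 0.5636]
tool_rot: [0.751, 0.66, -0.002, 0.001]
force: [-1.1, -0.6, 1.2]
opening: 0.0005
grasp_force: 0.0
goal [ 0.4735 -0.1534] shift [-0.0919 -0.0304  0.444 ] turn [-0.001  0.003 -0.059] t 2.5167 F [-1.1 -0.6  1.2]
cradle mm [-58.5  91.2 563.6] F [-1.1 -0.6  1.2] t 2.5167
```

In the tool's units: 0.04 m is 0.0533, -0.01 m is -0.0133, -0.02 rad is -0.0127.

```bash
echo '[{"pos": [-0.0413, -0.0133, 0], "rotvec": [0, 0, -0.0127], "jaw": 0}, {"pos": [-0.0413, -0.0133, 0], "rotvec": [0, 0, -0.0127], "jaw": 0}, {"pos": [-0.0413, -0.0133, 0], "rotvec": [0, 0, -0.0127], "jaw": 0}, {"pos": [0, 0, 0.0533], "jaw": 0}, {"pos": [0, 0, 0.0533], "jaw": 0}, {"pos": [0, 0, 0.0533], "jaw": 0}, {"pos": [0, 0, 0.0533], "jaw": 0}, {"pos": [0, 0, 0.0533], "jaw": 0}, {"pos": [0, 0, 0.0533], "jaw": 0}, {"pos": [0, 0, 0.0533], "jaw": 0}, {"pos": [0, 0, 0.0533], "jaw": 0}, {"pos": [0, 0, 0.0533], "jaw": 0}, {"pos": [0, 0, 0.0533], "jaw": 0}, {"pos": [0, 0, 0.0533], "jaw": 0}, {"jaw": 0}, {"jaw": 0}]' | python3 drive.py; python3 - <<'E'
from h import *
from bench import ctrl, viewer, job, get_state
import cv2
to(-.095,0,.027);here()
for n,(r,c) in dict(top=(slice(185,335),slice(265,395)),scene=(slice(180,305),slice(230,355))).items():
    i=viewer.get_image(n)['color'][r,c,::-1];cv2.imwrite(f'pics/{n}1.png',cv2.resize(i,None,fx=3,fy=3,interpolation=2))
a=cv2.imread('pics/top1.png');b=cv2.imread('pics/scene1.png');b=cv2.copyMakeBorder(b,0,450-375,0,0,0);cv2.imwrite('pics/m1.png',np.hstack([a,b]))
E
```

```text
clock: 3.85
tcp_pos: [0.4771, -0.1454, 0.1228]
tool_rot: [0.725, 0.688, -0.003, -0.002]
force: [-0.1, -0.5, 1.3]
opening: 0.0002
grasp_force: 0.0
goal [ 0.4735 -0.1534] shift [-0.008  -0.0025  0.0958] turn [-0.007  0.001  0.017] t 3.85 F [-0.1 -0.5  1.3]
cradle mm [-92.    8.2 122.8] F [-0.1 -0.5  1.3] t 3.85
```

View pics/m1.png

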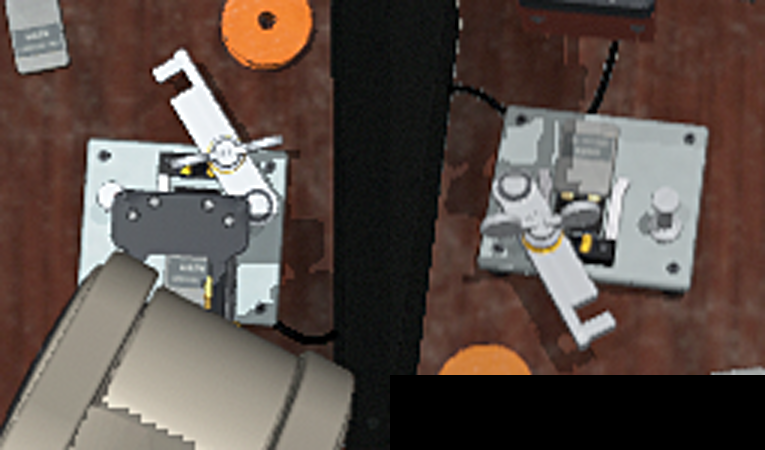

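In the tool's units: 0.032 m is 0.0427, 0.03 m is 0.04, 0.017 rad is 0.0108.

```bash
echo '[{"pos": [-0.0107, -0.0033, 0.0427], "rotvec": [-0.0045, 0, 0.0108], "jaw": 0}, {"pos": [0, 0, 0.0427], "jaw": 0}, {"pos": [0, 0, 0.04], "jaw": 0}, {"jaw": 0}, {"jaw": 0}]' | python3 drive.py; python3 -c "
from h import *
to(-.075,0,.027);here()"
```

```text
clock: 4.37
tcp_pos: [0.4779, -0.1536, 0.0321]
tool_rot: [0.731, 0.682, 0.003, 0.003]
force: [-0.0, -0.5, 0.1]
opening: 0.0004
grasp_force: 0.0
goal [ 0.4935 -0.1548] shift [-0.0001  0.0156  0.0052] turn [ 0.008 -0.     0.001] t 4.3667 F [-0.  -0.5  0.1]
cradle mm [-90.7   0.1  32.1] F [-0.  -0.5  0.1] t 4.3667
```

In the tool's units: 0.006 m is 0.008, 0.005 m is 0.0067.

```bash
echo '[{"pos": [0, 0.0053, 0.0067], "jaw": 0}, {"pos": [0, 0.008, 0], "jaw": 0}, {"pos": [0, 0.008, 0], "jaw": 0}, {"pos": [0, 0.008, 0], "jaw": 0}, {"pos": [0, 0.008, 0], "jaw": 0}, {"pos": [0, 0.008, 0], "jaw": 0}, {"jaw": 0}]' | python3 drive.py; python3 -c "
from h import *
here()"; echo '[{"pos": [0, 0.004, 0], "jaw": 0}, {"pos": [0, 0.004, 0], "jaw": 0}, {"jaw": 0}]' | python3 drive.py; python3 - <<'E'
from h import *
from bench import ctrl, viewer, job, get_state
import cv2
here()
for n,(r,c) in dict(top=(slice(185,335),slice(265,395)),scene=(slice(180,305),slice(230,355))).items():
    i=viewer.get_image(n)['color'][r,c,::-1];cv2.imwrite(f'pics/{n}2.png',cv2.resize(i,None,fx=3,fy=3,interpolation=2))
a=cv2.imread('pics/top2.png');b=cv2.imread('pics/scene2.png');b=cv2.copyMakeBorder(b,0,450-375,0,0,0);cv2.imwrite('pics/m2.png',np.hstack([a,b]))
E
```

```text
clock: 4.95
tcp_pos: [0.5128, -0.1558, 0.0262]
tool_rot: [0.731, 0.683, 0.003, 0.003]
force: [0.1, 0.3, 0.2]
opening: 0.0005
grasp_force: 0.0
cradle mm [-55.6   0.3  26.2] F [0.1 0.3 0.2] t 4.95
clock: 5.2
tcp_pos: [0.5174, -0.1562, 0.0259]
tool_rot: [0.731, 0.682, 0.002, 0.003]
force: [-0.4, 0.3, -0.3]
opening: 0.0005
grasp_force: 0.0
cradle mm [-51.    0.2  25.9] F [-0.4  0.3 -0.3] t 5.2
```

View pics/m2.png

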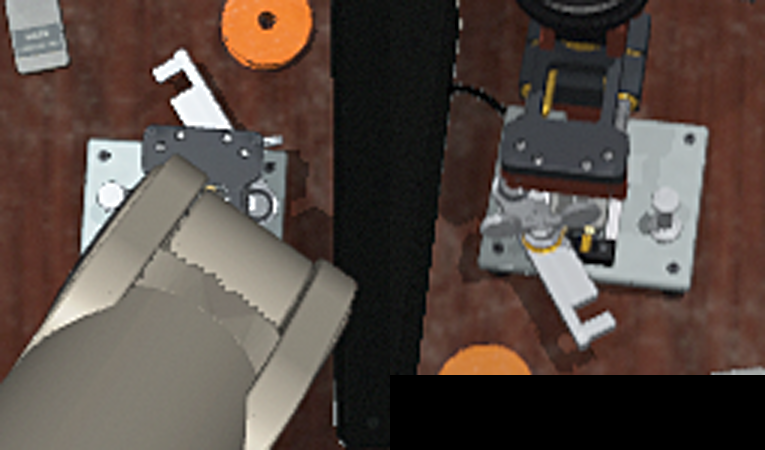

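In the tool's units: 0.0015 m is 0.002.

```bash
for k in 1; do echo '[{"pos": [0, 0.002, 0], "jaw": 0}, {"pos": [0, 0.002, 0], "jaw": 0}, {"jaw": 0}]' | python3 drive.py |grep -E 'force: \['; python3 -c "
from h import *
here()"; echo '[{"pos": [0, 0.002, 0], "jaw": 0}, {"jaw": 0}]' | python3 drive.py|grep -E 'force: \['; python3 -c "
from h import *
here()";done
```

```text
force: [0.0, -0.5, 0.8]
cradle mm [-48.2   0.2  26. ] F [ 0.  -0.5  0.8] t 5.55
force: [0.2, 0.2, 0.2]
cradle mm [-46.7   0.3  26. ] F [0.2 0.2 0.2] t 5.7167
```

In the tool's units: 0.0015 m is 0.002.

```bash
echo '[{"pos": [0, 0.002, 0], "jaw": 0}, {"jaw": 0}]' | python3 drive.py; python3 -c "
from h import *
here()"; echo '[{"pos": [0, 0.002, 0], "jaw": 0}, {"jaw": 0}]' | python3 drive.py|grep -E 'force: \['; python3 -c "
from h import *
here()"; echo '[{"pos": [0, 0.0013, 0], "jaw": 0}, {"jaw": 0}]' | python3 drive.py|grep -E 'force: \['; python3 -c "
from h import *
here()"
```

```text
clock: 5.88
tcp_pos: [0.5232, -0.1566, 0.026]
tool_rot: [0.731, 0.682, 0.002, 0.003]
force: [0.0, -0.3, -0.2]
opening: 0.0003
grasp_force: 0.0
cradle mm [-45.2   0.3  26. ] F [ 0.  -0.3 -0.2] t 5.8833
force: [0.8, 0.6, 0.2]
cradle mm [-43.7   0.3  26. ] F [0.8 0.6 0.2] t 6.05
force: [-0.5, 0.5, 0.8]
cradle mm [-43.2   0.2  25.9] F [-0.5  0.5  0.8] t 6.2167
```

In the tool's units: 0.001 m is 0.0013.

```bash
echo '[{"pos": [0, 0.0013, 0], "jaw": 0}, {"pos": [0, 0.0013, 0], "jaw": 0}, {"jaw": 0}]' | python3 drive.py|grep -E 'force: \['; python3 -c "
from h import *
here()"; echo '[{"pos": [0, 0.0013, 0], "jaw": 0}, {"jaw": 0}]' | python3 drive.py|grep -E 'force: \['; python3 -c "
from h import *
here()"; python3 - <<'E'
from bench import ctrl, viewer, job, get_state
import cv2
i=viewer.get_image('scene')['color'][210:290,255:355,::-1];j=viewer.get_image('wrist')['color'][:,:,::-1]
cv2.imwrite('pics/m3.png',cv2.hconcat([cv2.resize(i,(500,400),interpolation=2),cv2.resize(j,(300,400))[:, :]]))
E
```

```text
force: [-7.0, 1.0, 5.5]
cradle mm [-43.2   0.2  25.6] F [-7.   1.   5.5] t 6.4667
force: [-7.9, 0.4, 6.3]
cradle mm [-43.1   0.2  25.5] F [-7.9  0.4  6.3] t 6.6333
```

View pics/m3.png

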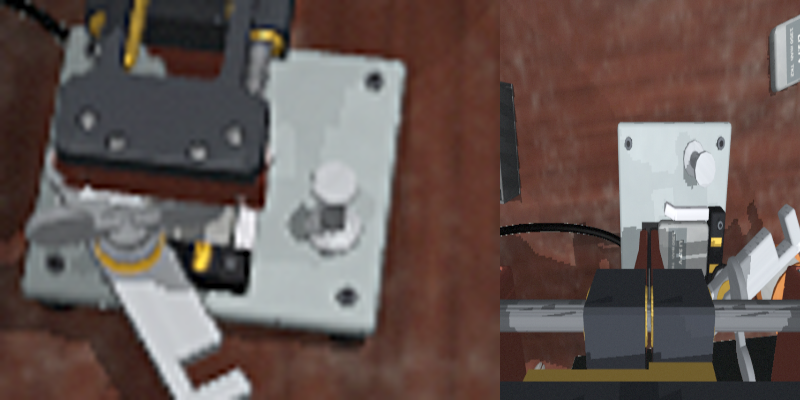

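```bash
echo '[{"pos": [0, -0.0133, 0], "jaw": 0}, {"pos": [0, -0.0133, -0.0067], "jaw": 0}, {"pos": [0, 0, -0.0467], "jaw": 0}, {"pos": [0, 0, -0.0467], "jaw": 0}, {"pos": [0, 0, -0.04], "jaw": 0}, {"jaw": 0}]' | python3 drive.py; python3 -c "
from h import *
print(tri((440,100),(138,410)),tri((275,104),(360,408)))
here();to(.0915,-.013,.13)"
```

```text
clock: 7.23
tcp_pos: [0.5107, -0.1569, 0.1363]
tool_rot: [0.731, 0.682, 0.006, 0.006]
force: [1.1, 0.1, 0.1]
opening: 0.0003
grasp_force: 0.0
(array([ 0.8538, -0.3683,  0.0388]), np.float64(0.0061)) (array([ 0.8388, -0.0488,  0.0623]), np.float64(0.0197))
cradle mm [-57.7  -0.9 136.3] F [1.1 0.1 0.1] t 7.2333
goal [ 0.6587 -0.1794] shift [-0.012   0.1491  0.0088] turn [ 0.017 -0.    -0.   ] t 7.2333 F [1.1 0.1 0.1]
```

In the tool's units: 0.037 m is 0.0493, -0.003 m is -0.004.

```bash
echo '[{"pos": [-0.004, 0.0493, 0], "jaw": 0}, {"pos": [-0.004, 0.0493, 0], "jaw": 0}, {"pos": [-0.004, 0.0493, 0], "jaw": 0}, {"pos": [-0.004, 0.0493, 0], "jaw": 0}, {"jaw": 0}, {"jaw": 0}]' | python3 drive.py>/dev/null; python3 - <<'E'
from h import *
from bench import ctrl, viewer, job, get_state
import cv2
to(.0915,-.013,.047);here()
i=viewer.get_image('scene')['color'][190:320,235:365,::-1];j=viewer.get_image('wrist')['color'][:,:,::-1]
cv2.imwrite('pics/m4.png',cv2.hconcat([cv2.resize(i,(400,400),interpolation=2),cv2.resize(j,(400,400))]))
E
```

```text
goal [ 0.6587 -0.1794] shift [-0.0014  0.0027  0.0839] turn [0.007 0.001 0.002] t 7.7333 F [0.  1.  0.4]
cradle mm [ 88.2 -11.6 130.9] F [0.  1.  0.4] t 7.7333
```

View pics/m4.png

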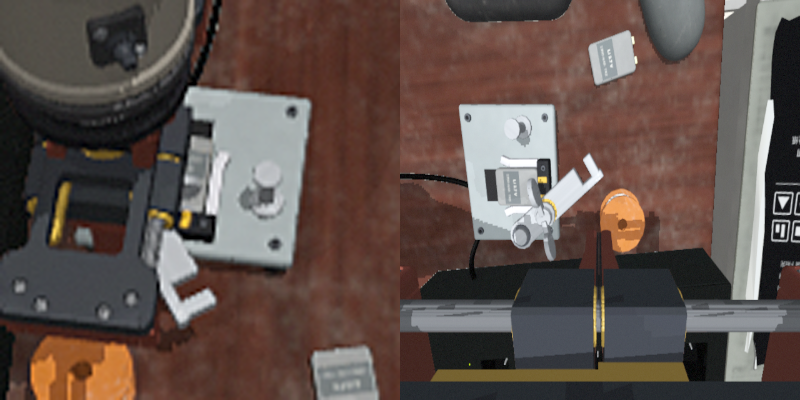

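In the tool's units: 0.03 m is 0.04, 0.024 m is 0.032.

```bash
echo '[{"pos": [-0.0013, 0.0027, 0.04], "jaw": 0}, {"pos": [0, 0, 0.04], "jaw": 0}, {"pos": [0, 0, 0.032], "jaw": 0}, {"jaw": 0}, {"jaw": 0}]' | python3 drive.py|grep force:; python3 -c "
from h import *
here()"; echo '[{"pos": [0.0067, -0.006, 0], "jaw": 0}, {"pos": [0.008, -0.0037, 0], "jaw": 0}, {"pos": [0.008, -0.0037, 0], "jaw": 0}, {"jaw": 0}]' | python3 drive.py | grep force:;python3 -c "
from h import *
here()"
```

```text
force: [-0.6, 0.5, 0.8]
grasp_force: 0.0
cradle mm [ 87.9 -12.6  47.5] F [-0.6  0.5  0.8] t 8.25
force: [0.9, -3.3, 1.4]
grasp_force: 1.3
cradle mm [80.2  3.9 49.9] F [ 0.9 -3.3  1.4] t 8.5833
```

In the tool's units: 0.006 m is 0.008, 0.0046 m is 0.0061.

```bash
echo '[{"pos": [0.008, -0.0037, 0.0027], "jaw": 0}, {"pos": [0.0061, -0.0049, 0.0013], "jaw": 0}, {"pos": [0.0061, -0.0049, 0], "jaw": 0}, {"pos": [0.0061, -0.0049, 0], "jaw": 0}, {"jaw": 0}]' | python3 drive.py | grep force:;python3 -c "
from h import *
here()"
```

```text
force: [0.2, -3.1, 1.6]
grasp_force: 1.4
cradle mm [67.  24.  46.5] F [ 0.2 -3.1  1.6] t 9.0
```

In the tool's units: -0.0049 m is -0.0065, 0.0046 m is 0.0061.

```bash
echo '[{"pos": [0.0061, -0.0049, 0], "jaw": 0}, {"pos": [0.0047, -0.0065, 0], "jaw": 0}, {"pos": [0.0047, -0.0065, 0], "jaw": 0}, {"pos": [0.0047, -0.0065, 0], "jaw": 0}, {"pos": [0.0047, -0.0065, 0], "jaw": 0}, {"jaw": 0}]' | python3 drive.py | grep force:;python3 -c "
from h import *
here()"
```

```text
force: [1.2, -2.5, 1.6]
grasp_force: 1.1
cradle mm [43.4 42.7 45.8] F [ 1.2 -2.5  1.6] t 9.5
```

In the tool's units: -0.0058 m is -0.0077, 0.003 m is 0.004.

```bash
echo '[{"pos": [0.004, -0.0077, -0.0013], "jaw": 0}, {"pos": [0.004, -0.0077, -0.0013], "jaw": 0}, {"pos": [0.0027, -0.0077, 0], "jaw": 0}, {"jaw": 0}]' | python3 drive.py | grep force:;python3 -c "
from h import *
here()";echo '[{"pos": [0.0013, -0.0027, 0], "jaw": 0}, {"pos": [0, -0.0027, 0], "jaw": 0}, {"jaw": 0}]' | python3 drive.py | grep force:;python3 -c "
from h import *
here()"
```

```text
force: [1.9, -1.6, 1.6]
grasp_force: 0.7
cradle mm [25.4 51.2 47.1] F [ 1.9 -1.6  1.6] t 9.8333
force: [3.7, -1.6, 2.5]
grasp_force: 1.8
cradle mm [22.  52.1 46.9] F [ 3.7 -1.6  2.5] t 10.0833
```

In the tool's units: -0.001 m is -0.0013.

```bash
echo '[{"pos": [0, -0.0013, 0], "jaw": 0}, {"pos": [0, -0.0013, 0], "jaw": 0}, {"jaw": 0}]' | python3 drive.py | grep force:;python3 -c "
from h import *
here()";echo '[{"pos": [0, -0.0013, 0], "jaw": 0}, {"jaw": 0}]' | python3 drive.py | grep force:;python3 -c "
from h import *
here()"
```

```text
force: [7.2, -1.1, 2.4]
grasp_force: 3.3
cradle mm [20.9 52.2 47. ] F [ 7.2 -1.1  2.4] t 10.3333
force: [9.7, -1.9, -0.3]
grasp_force: 4.5
cradle mm [20.8 52.2 47.1] F [ 9.7 -1.9 -0.3] t 10.5
```

In the tool's units: -0.03 m is -0.04, 0.012 m is 0.016.

```bash
echo '[{"pos": [0, 0.016, 0], "jaw": 0}, {"pos": [0, 0.0107, 0], "jaw": 0}, {"pos": [0, 0, -0.04], "jaw": 0}, {"pos": [0, 0, -0.04], "jaw": 0}, {"jaw": 0}, {"jaw": 0}]' | python3 drive.py|grep clock; python3 - <<'E'
from h import *
from bench import ctrl, viewer, job, get_state
import cv2
to(.026,.015,.10);here()
i=viewer.get_image('scene')['color'][200:300,245:345,::-1];j=viewer.get_image('wrist')['color'][:,:,::-1]
cv2.imwrite('pics/m5.png',cv2.hconcat([cv2.resize(i,(400,400),interpolation=2),cv2.resize(j,(400,400))]))
E
```

```text
clock: 11.0
goal [ 0.5953 -0.1469] shift [-0.037  -0.0118  0.0071] turn [ 0.007 -0.001  0.001] t 11.0 F [ 0.6 -0.  -1.2]
cradle mm [ 37.7  52.  107.3] F [ 0.6 -0.  -1.2] t 11.0
```

View pics/m5.png

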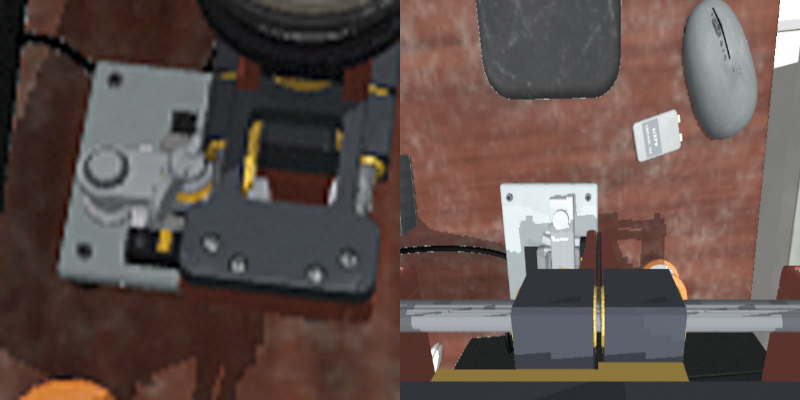

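In the tool's units: -0.019 m is -0.0253, -0.018 m is -0.024.

```bash
echo '[{"pos": [-0.024, -0.008, 0], "jaw": 0}, {"pos": [-0.0253, -0.008, 0], "jaw": 0}, {"pos": [0, 0, 0.02], "jaw": 0}, {"pos": [0, 0, 0.02], "jaw": 0}, {"pos": [0, 0, 0.0147], "jaw": 0}, {"jaw": 0}, {"jaw": 0}]' | python3 drive.py|grep force:; python3 -c "
from h import *
here();to(.026,.015,.065)"
```

```text
force: [0.3, -0.3, 0.2]
grasp_force: 0.0
cradle mm [25.  15.1 64.2] F [ 0.3 -0.3  0.2] t 11.6833
goal [ 0.5953 -0.1469] shift [-0.0001  0.001  -0.0008] turn [ 0.004 -0.     0.001] t 11.6833 F [ 0.3 -0.3  0.2]
```

First half turn on wing A.

In the tool's units: -0.0078 m is -0.0104, -0.0072 m is -0.0096.

```bash
echo '[{"pos": [-0.0096, 0.0053, -0.0013], "jaw": 0}, {"pos": [-0.0104, 0.0013, 0], "jaw": 0}, {"pos": [-0.0104, -0.0013, 0], "jaw": 0}, {"pos": [-0.0096, -0.004, 0], "jaw": 0}, {"jaw": 0}]' | python3 drive.py|grep force:; python3 -c "
from h import *
here()"; echo '[{"pos": [-0.0083, -0.0064, 0], "jaw": 0}, {"pos": [-0.0064, -0.0083, 0], "jaw": 0}, {"pos": [-0.004, -0.0096, 0], "jaw": 0}, {"pos": [-0.0013, -0.0104, 0], "jaw": 0}, {"jaw": 0}]' | python3 drive.py|grep force:; python3 -c "
from h import *
here()"
```

```text
force: [0.3, -0.9, 0.1]
grasp_force: 0.3
cradle mm [ 26.6 -18.4  67.2] F [ 0.3 -0.9  0.1] t 12.1
force: [-0.3, -0.1, 0.3]
grasp_force: 0.1
cradle mm [ -1.  -31.1  66.3] F [-0.3 -0.1  0.3] t 12.5167
```

In the tool's units: -0.0078 m is -0.0104, -0.0072 m is -0.0096.

```bash
echo '[{"pos": [0.0013, -0.0104, 0], "jaw": 0}, {"pos": [0.0053, -0.0096, 0], "jaw": 0}]' | python3 drive.py|grep force:; echo '[{"pos": [0.0073, -0.0083, 0], "jaw": 0}, {"pos": [0.0087, -0.0064, 0], "jaw": 0}]' | python3 drive.py|grep force:;echo '[{"pos": [0.0096, -0.004, 0], "jaw": 0}, {"pos": [0.0104, -0.0013, 0], "jaw": 0}]' | python3 drive.py|grep force:;  echo '[{"pos": [0.0104, 0.0013, 0], "jaw": 0}, {"pos": [0.0096, 0.004, 0], "jaw": 0}, {"jaw": 0}]' | python3 drive.py|grep force:; python3 - <<'E'
from h import *
from bench import ctrl, viewer, job, get_state
import cv2
here()
i=viewer.get_image('scene')['color'][200:300,245:345,::-1];j=viewer.get_image('wrist')['color'][:,:,::-1]
cv2.imwrite('pics/m6.png',cv2.hconcat([cv2.resize(i,(400,400),interpolation=2),cv2.resize(j,(400,400))]))
E
```

```text
force: [3.0, -0.2, -0.2]
grasp_force: 0.7
force: [0.3, -1.8, -1.3]
grasp_force: 1.1
force: [0.1, -2.2, -0.2]
grasp_force: 0.8
force: [-0.4, 1.0, -0.7]
grasp_force: 0.3
cradle mm [-24.4  19.6  65.8] F [-0.4  1.  -0.7] t 13.2667
```

In the tool's units: 0.0078 m is 0.0104, 0.0072 m is 0.0096.

```bash
echo '[{"pos": [0.0043, 0.0063, 0], "jaw": 0}, {"pos": [0.0043, 0.0063, 0], "jaw": 0}, {"pos": [0.004, 0.0096, 0], "jaw": 0}, {"pos": [0.0013, 0.0104, 0], "jaw": 0}]' | python3 drive.py|grep force:;  echo '[{"pos": [-0.0013, 0.0104, 0], "jaw": 0}, {"pos": [-0.004, 0.0096, 0], "jaw": 0}]' | python3 drive.py|grep force:;echo '[{"pos": [-0.0064, 0.0083, 0], "jaw": 0}, {"pos": [-0.0083, 0.0064, 0], "jaw": 0}]' | python3 drive.py|grep force:;  python3 -c "
from h import *
here()"
```

```text
force: [-3.7, -1.1, -0.4]
grasp_force: 1.2
force: [-2.1, 1.5, -0.4]
grasp_force: 0.7
force: [-1.3, 2.9, -0.5]
grasp_force: 1.2
cradle mm [26.9 12.3 66.5] F [-1.3  2.9 -0.5] t 14.0333
```

In the tool's units: -0.0078 m is -0.0104, -0.0072 m is -0.0096.

```bash
echo '[{"pos": [-0.0073, 0.0013, 0.0013], "jaw": 0}, {"pos": [-0.0104, 0.0013, 0], "jaw": 0}, {"pos": [-0.0104, -0.0013, 0], "jaw": 0}, {"pos": [-0.0096, -0.004, 0], "jaw": 0}]' | python3 drive.py|grep force:; echo '[{"pos": [-0.0073, -0.0064, 0], "jaw": 0}, {"pos": [-0.0064, -0.0083, 0], "jaw": 0}, {"pos": [-0.004, -0.0096, 0], "jaw": 0}, {"pos": [-0.0013, -0.0104, 0], "jaw": 0}]' | python3 drive.py|grep force:; python3 -c "
from h import *
here()";echo '[{"pos": [0.0013, -0.0104, 0], "jaw": 0}, {"pos": [0.004, -0.0096, 0], "jaw": 0}]' | python3 drive.py|grep force:; echo '[{"pos": [0.0064, -0.0083, 0], "jaw": 0}, {"pos": [0.0083, -0.0064, 0], "jaw": 0}]' | python3 drive.py|grep force:; python3 -c "
from h import *
here()"
```

```text
force: [1.3, -0.2, 0.3]
grasp_force: 0.6
force: [1.2, 0.2, -0.2]
grasp_force: 0.9
cradle mm [ -2.8 -31.5  65.6] F [ 1.2  0.2 -0.2] t 14.7
force: [0.7, -0.9, -0.1]
grasp_force: 0.6
force: [1.8, -0.5, -0.3]
grasp_force: 0.6
cradle mm [-29.9 -15.4  65.1] F [ 1.8 -0.5 -0.3] t 15.0333
```

In the tool's units: 0.0039 m is 0.0052, 0.0038 m is 0.0051.

```bash
echo '[{"pos": [0.0051, 0.0013, 0], "jaw": 0}, {"pos": [0.0051, 0.0013, 0], "jaw": 0}, {"pos": [0.0052, 0.0007, 0], "jaw": 0}, {"pos": [0.0052, 0.0007, 0], "jaw": 0}]' | python3 drive.py|grep force:; echo '[{"pos": [0.0052, 0.0007, 0], "jaw": 0}, {"pos": [0.0052, 0.0007, 0], "jaw": 0}]' | python3 drive.py|grep force:;echo '[{"pos": [0.0048, 0.002, 0], "jaw": 0}, {"pos": [0.0048, 0.002, 0], "jaw": 0}]' | python3 drive.py|grep force:; python3 -c "
from h import *
here()"
```

```text
force: [-0.2, -2.8, -1.5]
grasp_force: 1.0
force: [-0.7, -2.0, -0.0]
grasp_force: 0.7
force: [-1.2, -1.6, 0.3]
grasp_force: 0.6
cradle mm [-21.3  15.4  65.2] F [-1.2 -1.6  0.3] t 15.7
```

In the tool's units: 0.0031 m is 0.0041, 0.0024 m is 0.0032.

```bash
echo '[{"pos": [0.0041, 0.0032, 0], "jaw": 0}, {"pos": [0.0041, 0.0032, 0], "jaw": 0}]' | python3 drive.py|grep force:; echo '[{"pos": [0.0032, 0.0041, 0], "jaw": 0}, {"pos": [0.0032, 0.0041, 0], "jaw": 0}]' | python3 drive.py|grep force:;python3 -c "
from h import *
here()"
```

```text
force: [-0.7, -1.8, 0.2]
grasp_force: 0.5
force: [-3.1, -1.9, 0.3]
grasp_force: 1.2
cradle mm [-10.6  26.2  65.1] F [-3.1 -1.9  0.3] t 16.0333
```

In the tool's units: 0.0036 m is 0.0048, 0.0017 m is 0.0023.

```bash
echo '[{"pos": [0.0023, 0.0048, 0], "jaw": 0}, {"pos": [0.0023, 0.0048, 0], "jaw": 0}]' | python3 drive.py|grep force:; echo '[{"pos": [0.0011, 0.0051, 0], "jaw": 0}, {"pos": [0, 0.0051, 0], "jaw": 0}]' | python3 drive.py|grep force:;echo '[{"pos": [-0.0007, 0.0051, 0], "jaw": 0}, {"pos": [-0.0013, 0.0051, 0], "jaw": 0}]' | python3 drive.py|grep force:;python3 -c "
from h import *
here()"
```

```text
force: [-2.7, -0.9, 0.6]
grasp_force: 1.0
force: [-2.7, 0.1, -0.7]
grasp_force: 0.8
force: [-2.5, 1.4, 0.0]
grasp_force: 0.7
cradle mm [12.4 28.9 65.4] F [-2.5  1.4  0. ] t 16.5333
```

The manual's scale: shifts go in shares of 750 mm and turns go in shares of pi/2 rad. Converting my numbers, 0.0035 m is 0.0047, 0.0033 m is 0.0044.

```bash
echo '[{"pos": [-0.0024, 0.0047, 0], "jaw": 0}, {"pos": [-0.0029, 0.0044, 0], "jaw": 0}]' | python3 drive.py|grep force:; echo '[{"pos": [-0.0035, 0.004, 0], "jaw": 0}, {"pos": [-0.0039, 0.0035, 0], "jaw": 0}]' | python3 drive.py|grep force:;python3 -c "
from h import *
here()"
```

```text
force: [-1.9, 0.9, 0.7]
grasp_force: 0.6
force: [-1.2, 0.8, 0.2]
grasp_force: 0.5
cradle mm [24.9 18.9 65.6] F [-1.2  0.8  0.2] t 16.8667
```

In the tool's units: -0.0032 m is -0.0043, 0.0022 m is 0.0029.

```bash
echo '[{"pos": [-0.0043, 0.0029, 0], "jaw": 0}]' | python3 drive.py|grep force:; echo '[{"pos": [-0.0045, 0.002, 0], "jaw": 0}]' | python3 drive.py|grep force:;echo '[{"pos": [-0.0048, 0.0013, 0], "jaw": 0}]' | python3 drive.py|grep force:;python3 -c "
from h import *
here()"
```

```text
force: [-0.5, 0.3, -0.9]
grasp_force: 0.5
force: [-2.8, 11.8, 3.2]
grasp_force: 6.0
force: [-3.7, 16.8, 6.8]
grasp_force: 8.1
cradle mm [28.3 12.9 65.2] F [-3.7 16.8  6.8] t 17.1167
```

In the tool's units: -0.035 m is -0.0467, -0.03 m is -0.04.

```bash
echo '[{"jaw": 0}, {"pos": [0.008, -0.0007, 0], "jaw": 0}, {"pos": [0.0107, 0, 0], "jaw": 0}, {"pos": [0, 0, -0.04], "jaw": 0}, {"pos": [0, 0, -0.0467], "jaw": 0}, {"pos": [0, 0.0267, -0.04], "jaw": 0}, {"pos": [0.04, 0.0267, -0.0133], "jaw": 0}, {"pos": [0.0467, 0.0267, 0], "jaw": 0}, {"pos": [0.0467, 0.0267, 0], "jaw": 0}, {"jaw": 0}, {"jaw": 0}]' | python3 drive.py; python3 - <<'E'
from h import *
from bench import ctrl, viewer, job, get_state
import cv2
here()
i=viewer.get_image('scene')['color'][200:290,245:345,::-1];j=viewer.get_image('top')['color'][190:310,270:390,::-1]
cv2.imwrite('pics/m7.png',cv2.hconcat([cv2.resize(i,(440,400),interpolation=2),cv2.resize(j,(360,400),interpolation=2)]))
E
```

```text
clock: 18.03
tcp_pos: [0.6856, -0.0433, 0.171]
tool_rot: [0.73, 0.683, 0.003, 0.003]
force: [-0.4, -0.9, -0.6]
opening: 0.0004
grasp_force: 0.0
cradle mm [108.9 124.6 171. ] F [-0.4 -0.9 -0.6] t 18.0333
```

View pics/m7.png

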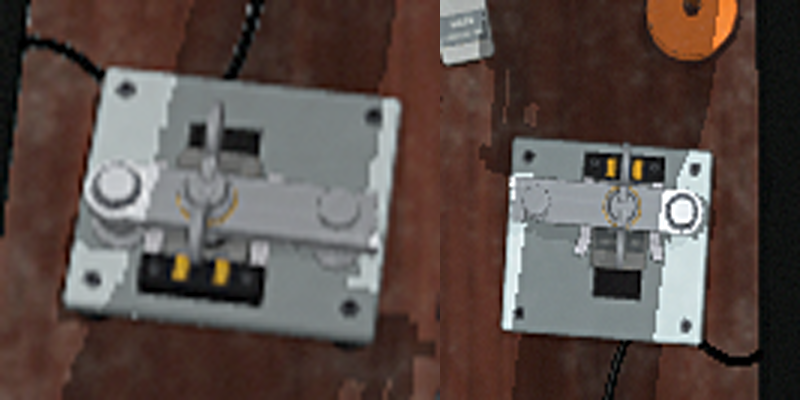

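```bash
python3 -c "
from h import *
t=lambda u,v:(270+(u-440)/3,190+v/3.333)
s=lambda u,v:(245+u/4.4,200+v/4.444)
print(tri(t(622,205),s(208,188)),tri(t(683,212),s(117,185)),tri(t(627,150),s(200,245)),tri(t(620,262),s(216,108)))"
```

```text
(array([ 0.569 , -0.1588,  0.0631]), np.float64(0.0021)) (array([ 0.5654, -0.1955,  0.0549]), np.float64(0.0025)) (array([ 0.598 , -0.1607,  0.0716]), np.float64(0.0042)) (array([ 0.5384, -0.1575,  0.072 ]), np.float64(0.0019))
```

```bash
python3 -c "
from bench import ctrl, viewer, job, get_state
print(job.close_job())"
```

```text
the job is handed in; nothing more can be done
None
```

The cell is pushed home against the contact block, the clamp arm is closed with its hook round the stud, and the wing screw is turned down to its dead stop; the job is handed in at about 18 s, with the push force peaking near 17 N at that stop.

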